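# Slide the crate of kiln props into its bay

### The job

Slide the heavy crate of kiln props that stands out on the bench across into the free taped bay, until it is flush against the steel rail and it stands square between the two yellow tape lines. Push it with the fingertips low down, on its dark bottom board only, so that it slides upright: do not let it tip, do not lift it, and do not touch its upper part. Leave the other crate, the mugs and the glazing things where they are.

Things in the scene. Friction and masses are not known exactly. Their poses are not given: they have to be found in the camera images.
- crate: The crate to push, tall, narrow, about 2 kg. Bottom board, dark hardwood: 90 mm deep (its x), 160 mm wide (its y), from the bench up to 60 mm. Origin: centre of its underside; z up, +x towards the rail. Starts 10 to 15 cm short of home, up to 25 mm off to one side and 15 degrees askew. Friction about 0.6: 8 to 16 N slide it; pushed along x higher than about 65 mm it begins to tip.
- crate_upper: Upper part of that crate, fixed on its bottom board; not to be touched: pale slats, set back 4 mm all round from the board, 60 to 175 mm above the bench, and kiln props (cream tubes) standing out of it up to 225 mm. Origin on the crate's axis, 60 mm above the bench, axes as the crate's.
- bay: The free bay, marked on the bench by yellow tape, open on the side away from the rail. Origin on the bench at the foot of the rail's front face, midway between the tape lines; +x (the way to push, to the robot's left) square to the rail, y along it. The lines run along x, inner edges at y = -100 and +100 mm. A crate fully home has its origin at x = -45 mm, y = 0 and its axes along the bay's.
- rail: Steel angle rail fixed across the left half of the bench, running away from the robot, 480 mm long, 45 mm high, its front face at its own x = 0; origin at the foot of that face, in the middle of its length. Two bays lie side by side before it, centred 107 mm to either side of its middle; which one is free varies.
- other_crate: A second crate of the same size and make, standing home in the other bay, with shorter props (to 215 mm); origin at the centre of its underside. Leave it alone.
- mug0: An unglazed cream mug, 82 mm across, 92 mm tall, handle to its own +y; origin at the centre of its underside. Leave it alone. On the ware board (a 12 mm wooden board on the left of the bench).
- mug1: An unglazed cream mug, 82 mm across, 92 mm tall, handle to its own +y; origin at the centre of its underside. Leave it alone. On the ware board.
- mug2: An unglazed cream mug, 82 mm across, 92 mm tall, handle to its own +y; origin at the centre of its underside. Leave it alone. On the ware board.
- mug3: An unglazed cream mug, 82 mm across, 92 mm tall, handle to its own +y; origin at the centre of its underside. Leave it alone. It stands on the bench before the other crate, on the side away from the rail.
- jug: White plastic measuring jug, 104 mm across, 130 mm tall, handle to its +y, on the right of the bench; origin at the centre of its underside. Leave it alone.
- squeeze_bottle: Pink squeeze bottle with a white nozzle, 54 mm across, 200 mm tall, on the right; origin at the centre of its underside. Leave it alone.
- brush: Glaze brush lying on the right of the bench; origin at the underside of its middle. Leave it alone.

How it is judged:
At the end, for the whole second after the job is handed in: The crate stands upright and at rest on the bench with its rail side within 10 mm of the rail, square to it within 3.4 degrees, and within 23 mm of the middle of the free bay (x of crate in the frame of bay between -0.055 and -0.035 m and y of crate in the frame of bay between -0.023 and 0.023 m and angle between the x axis of crate and the x axis of bay, either way round below 0.06 rad and angle between crate's own z axis and vertical below 0.03 rad and height (world z) of crate below 0.005 m and linear speed of crate below 0.01 m/s); the robot touches nothing.
It fails at once if the crate is tipped more than 7 degrees (angle between crate's own z axis and vertical above 0.12 rad).
It fails at once if the crate is lifted off the bench (height (world z) of crate above 0.012 m).
It fails at once if the upper part of the crate is touched with more than 3 N (contact force between any of the fingers, the arm and crate_upper above 3 N).
It fails at once if the crate is pushed with more than 3 N by a part of the robot other than the fingers (contact force between the arm and crate above 3 N).
It fails at once if the other crate, a mug, the jug, the bottle or the brush is displaced (12 mm for the crate, 15 mm for the rest, 20 mm for the brush) (distance of other_crate from where it was at the start of the episode above 0.012 m or distance of any of mug0, mug1, mug2, mug3, jug, squeeze_bottle from where it was at the start of the episode above 0.015 m or distance of brush from where it was at the start of the episode above 0.02 m).
It also fails if it takes over 58 s, if anything falls off the work surface, if the arm or the gripper's body presses on something with over 40 N, if the wrist force passes 120 N, or if a joint passes its speed limit or range.

### The arm

A 6-joint arm with a two-finger parallel gripper is mounted at the origin on the work surface. World frame = base frame: x ahead of the robot, y to its left, z up, the work surface at z = 0. Lengths are in m, angles in rad, forces in N, time in s.
With the tool pointing down it reaches from about 0.25 to 0.775 m from the base axis. Payload 8.9 kg.
Tool frame: the origin (TCP) lies midway between the tips of the shut fingers; the grasp point (between the pads) lies 19 mm behind it; z points along the fingers, y is the line along which they close (so a half turn about z gives the same grasp; the last joint's range is limited). The gripper opens to 85 mm and grips with 20 to 120 N. Pads are 22 mm wide; open, the fingers measure 114 mm over their backs; the gripper's body (76 mm by 85 mm) begins 54 mm behind the grasp point. The pads swing forward as they close: fully open they stand 13 mm farther back than shut.
Start: joints at [1.054, 0.291, -0.153, 1.127, 0, 1.431], TCP at [0.194, 0.488, 0.231] pointing down, gripper open.
Joint ranges: [-2.52, 2.52], [-0.91, 1.74], [-1.3, 1.37], [-1.96, 2.02], [-1.52, 1.47], [-3.14, 3.14]. Speed limits (rad/s): [2.22, 2.22, 2.79, 3.14, 3.14, 3.14].

### API

Orientations are given as a rotation vector (axis times angle).
In Python, from rig import arm, gripper_to, solver, imaging gives the robot as it stands. Calls block until the motion is done:
- arm.move_ptp(position, orientation): joint-space move of the TCP to a pose.
- arm.servo_line(position, orientation=None, vel=0.15): straight line of the TCP; orientation=None keeps the orientation; vel is the mean speed in m/s.
- arm.move_joints(angles): joint-space move.
- gripper_to(opening, newtons=None): finger opening in m; newtons is the grip in N (None keeps the last); returns when the fingers have stopped.
- arm.dwell(seconds).
- solver.inverse_kinematics(position, orientation): joint angles nearest the present ones, or None.
- arm.get_state(): the state.
- imaging.grab_frame(name): name is "scene" or "top"; returns (picture, depth): 400x640x3 uint8, red, green, blue; 400x640 float32, m along the optical axis (not along the pixel's ray), 0 where there is no reading.
- imaging.get_calibration(name): a dict with "camera_matrix" (3x3 intrinsics, pixels), "R" (3x3) and "t" (3): a world point X has camera coordinates R X + t. Camera axes: x right, y down, z forward; pixel columns grow to the right and rows downward; lengths in m; the calibration is good to about 2 mm. A picture is of the moment at which its call begins. get_calibration takes no time and is no camera call.
A pose or a line that the arm cannot do raises arm.Unreachable and nothing moves.
- arm.job_done(): hands the job in; it is judged then, once.
The state is a dict: "t": time; "q": joint angles; "joint_vel": joint speeds; "joint_efforts": joint torques, N m; "tcp_pos": TCP position; "eef_rot": TCP orientation; "contact_force": force on the tool from outside, world axes, zero at the start; "wrist_torque": the same for the moment, N m; "gripper_width": finger opening in m; "finger_force": force on a finger pad.
Only numpy, scipy, OpenCV 4.12 (cv2) and the standard library are available. Lean on these libraries where they do the work, as an engineer would, in place of code of your own. Each camera call takes 0.05 s, during which the arm holds its last target. There are 200 camera calls.

## Working session

There is one attempt and no reset: what is moved stays moved. The work goes in short steps, each a Python script; the robot and the scene stay as the last script left them, time stands still between calls to the robot, and variables do not carry over. Pictures are saved under pics/ and viewed, at most 10 in all, crops included, and the job is handed in when it is done.

```bash
ls; mkdir -p pics; python3 - <<'E'
from rig import arm, imaging
import cv2, numpy as np
for n in ("top","scene"):
    p,d=imaging.grab_frame(n); cv2.imwrite(f"pics/{n}0.png",p[:,:,::-1]); np.savez(f"{n}0.npz",p=p,d=d)
    c=imaging.get_calibration(n); R=np.array(c["R"]);t=np.array(c["t"]); print(n,np.round(c["camera_matrix"],1).tolist(),np.round(-R.T@t,3),np.round(R[2],3),(d>0).mean())
print(arm.get_state())
E
```

```text
pics
top [[415.7, 0.0, 324.6], [0.0, 415.7, 199.5], [0.0, 0.0, 1.0]] [0.314 0.004 1.337] [ 0.189 -0.    -0.982] 0.9959765625
scene [[365.5, 0.0, 315.6], [0.0, 365.5, 198.6], [0.0, 0.0, 1.0]] [1.322 0.048 0.943] [-0.654 -0.015 -0.756] 0.995875
{'t': 0.1, 'q': array([ 1.05372569e+00,  2.91233373e-01, -1.54046529e-01,  1.12671133e+00,
       -9.45649229e-06,  1.43151860e+00]), 'joint_vel': array([ 0.0007745 , -0.00143404,  0.00181244, -0.00060806,  0.00010786,
        0.0010833 ]), 'joint_efforts': array([ 1.34132966e-03, -5.37977743e+01,  3.31919110e+01,  9.29859525e-03,
       -1.77168563e-04,  2.35925285e-05]), 'tcp_pos': array([0.19344677, 0.48763326, 0.23078645]), 'eef_rot': array([-5.89842105e-01, -3.08534018e+00,  1.78136305e-03]), 'contact_force': array([0.06229637, 0.21617772, 0.80766109]), 'wrist_torque': array([ 0.00996634, -0.02920588,  0.06290704]), 'finger_force': 0.0, 'gripper_width': 0.08507578796904681}
```

View pics/top0.png

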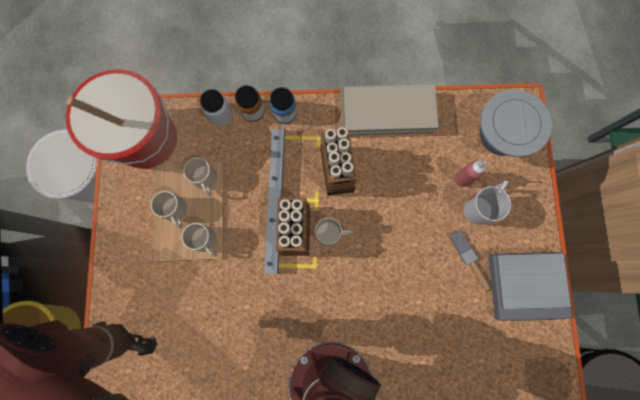

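View pics/scene0.png

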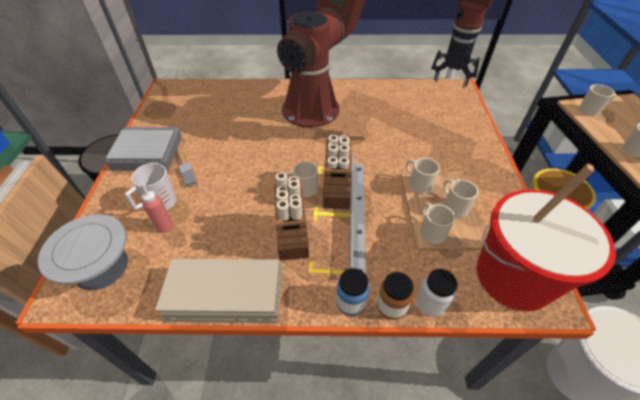

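The top view has +x up and +y to the left. The target crate is at about (338,160) and the other crate at (292,225). The rail runs (277,128) to (270,272). The free bay is the far one, with its tapes at rows 138 and 201, and mug3 is at (330,231). In the scene view the crate is at (290,215) and the free tapes at rows 213 and 269.

```bash
cat > h.py <<'E'
import cv2, numpy as np
from rig import arm, imaging
def cloud(n,p,d):
    c=imaging.get_calibration(n); K=np.array(c["camera_matrix"]);R=np.array(c["R"]);t=np.array(c["t"])
    v,u=np.mgrid[:d.shape[0],:d.shape[1]]
    X=np.stack([(u-K[0,2])*d/K[0,0],(v-K[1,2])*d/K[1,1],d],-1)
    W=(X-t)@R; W[d<=0]=np.nan; return W
def rect(P):
    (c,s,a)=cv2.minAreaRect((P[:,:2]*1000).astype(np.float32)); return np.round(c,1),np.round(s,1),round(a,2)
def crates(W,box,zr):
    m=(W[...,2]>zr[0])&(W[...,2]<zr[1])&(W[...,0]>box[0])&(W[...,0]<box[1])&(W[...,1]>box[2])&(W[...,1]<box[3]); return m
E
cat > m.py <<'E'
from h import *
import sys
for n in ("top","scene"):
    if len(sys.argv)>1:
        p,d=imaging.grab_frame(n)
    else: z=np.load(n+"0.npz"); p,d=z["p"],z["d"]
    W=cloud(n,p,d); hsv=cv2.cvtColor(p,cv2.COLOR_RGB2HSV)
    y=(hsv[...,0]>22)&(hsv[...,0]<34)&(hsv[...,1]>150)&(hsv[...,2]>110)&crates(W,(.2,.8,-.15,.3),(-.02,.03))
    k,l,st,ce=cv2.connectedComponentsWithStats(y.astype(np.uint8))
    for i in range(1,k):
        if st[i,4]>15: print(n,"tape",st[i].tolist(),np.round(np.nanmean(W[l==i],0),3),rect(W[l==i]))
    m=crates(W,(.2,.8,-.2,.3),(.14,.24)); k,l,st,ce=cv2.connectedComponentsWithStats(m.astype(np.uint8))
    for i in range(1,k):
        if st[i,4]>100:
            q=W[l==i]; print(n,"tall",st[i].tolist(),[ (zr,rect(q[(q[:,2]>zr[0])&(q[:,2]<zr[1])])) for zr in ((.165,.185),(.2,.24))])
    m=crates(W,(.15,.8,.08,.3),(.037,.055)); m&=hsv[...,1]<70
    k,l,st,ce=cv2.connectedComponentsWithStats(m.astype(np.uint8))
    for i in range(1,k):
        if st[i,4]>60: print(n,"rail",st[i].tolist(),rect(W[l==i]),np.nanmean(W[l==i],0).round(3))
    print(n,"bench z",np.nanmedian(W[crates(W,(.2,.7,-.4,-.1),(-.03,.03))],0).round(4))
E
python3 m.py
```

```text
top tape [286, 136, 34, 10, 101] [ 0.783  0.06  -0.001] (array([777.9,  71.8]), array([112.9,  29.1]), 85.98)
top tape [307, 192, 11, 17, 78] [ 0.57   0.038 -0.001] (array([571.6,  44.3]), array([33. , 54.5]), 89.04)
top tape [279, 258, 37, 10, 129] [ 0.363  0.087 -0.001] (array([369.6,  96.9]), array([115.5,  28.6]), 88.98)
top tall [321, 127, 36, 58, 1538] [((0.165, 0.185), (array([667.5, -40.2]), array([154.4,  82.2]), 6.57)), ((0.2, 0.24), (array([667.9, -39.6]), array([133.7,  62.9]), 6.21))]
top tall [276, 197, 31, 55, 1620] [((0.165, 0.185), (array([472.3, 101. ]), array([ 82.1, 154.1]), 88.67)), ((0.2, 0.24), (array([473. , 100.4]), array([63. , 63.9]), 89.2))]
top rail [279, 131, 5, 66, 137] (array([687.8, 141. ]), array([  6.6, 218.1]), 86.89) [0.684 0.141 0.043]
top bench z [ 0.4363 -0.2503 -0.0017]
scene tape [318, 167, 5, 6, 18] [0.366 0.043 0.003] (array([366.7,  43.8]), array([12. , 29.3]), 81.66)
scene tape [314, 208, 36, 12, 121] [0.573 0.061 0.002] (array([564.6,  78.9]), array([ 46.2, 116.9]), 9.87)
scene tape [309, 263, 20, 10, 40] [0.78  0.034 0.002] (array([783. ,  38.2]), array([57.2, 24.2]), 60.94)
scene tape [330, 271, 12, 3, 20] [0.788 0.089 0.003] (array([788.1,  90.8]), array([32. ,  4.9]), 87.14)
scene tall [324, 135, 28, 44, 1132] [((0.165, 0.185), (array([473.6,  99.1]), array([ 81.8, 157.2]), 87.82)), ((0.2, 0.24), (array([483.5,  99.8]), array([61.9, 98.8]), 73.63))]
scene tall [274, 172, 33, 60, 1611] [((0.165, 0.185), (array([670.2, -41. ]), array([155.2,  81.9]), 6.61)), ((0.2, 0.24), (array([668.7, -41.3]), array([133.7,  63.5]), 6.68))]
scene rail [350, 156, 4, 112, 215] (array([569.2, 144.6]), array([  8.6, 460.5]), 86.55) [0.596 0.144 0.046]
scene bench z [ 0.4984 -0.253   0.0015]
```

```bash
cat >> h.py <<'E'
from rig import solver, gripper_to
from scipy.spatial.transform import Rotation as Ro
def pose(theta,a,s):
    b=np.array([np.cos(theta),np.sin(theta),0]); e=np.array([np.sin(theta),-np.cos(theta),0])
    z=np.sin(a)*b-np.cos(a)*np.array([0,0,1]); y=s*e
    return Ro.from_matrix(np.stack([np.cross(y,z),y,z],1)).as_rotvec()
E
python3 - <<'E'
from h import *
for n in ("top","scene"):
    z=np.load(n+"0.npz"); p,d=z["p"],z["d"]; W=cloud(n,p,d); hsv=cv2.cvtColor(p,cv2.COLOR_RGB2HSV)
    m=crates(W,(.33,.79,.12,.175),(.036,.055))&(hsv[...,1]<90); q=W[m]
    f=cv2.fitLine((q[:,:2]*1000).astype(np.float32),cv2.DIST_HUBER,0,.01,.01).ravel()
    print(n,len(q),f.round(4),"deg",np.degrees(np.arctan2(f[1],f[0])))
    for lo in (.35,.6,.65,.7,.75):
        r=q[(q[:,0]>lo)&(q[:,0]<lo+.05)]; print(lo,len(r),np.percentile(r[:,1],[2,50,98]).round(3) if len(r) else 0)
    m=crates(W,(.38,.6,-.08,.045),(.05,.11)); k,l,st,ce=cv2.connectedComponentsWithStats(m.astype(np.uint8)); i=1+st[1:,4].argmax()
    print("mug3",rect(W[l==i]))
th=np.radians(87.5)
for a in (35,40,45):
  for s in (1,-1):
    o=pose(th,np.radians(a),s)
    print(a,s,[(None if q is None else np.round(q,2).tolist()) for q in (solver.inverse_kinematics(list(P),list(o)) for P in ((.67,-.16,.35),(.67,-.16,.018),(.675,.05,.018)))])
E
```

```text
top 189 [ 9.985000e-01 -5.550000e-02  4.954412e+02  1.513615e+02] deg -3.1830366
0.35 40 [0.153 0.158 0.162]
0.6 35 [0.141 0.144 0.147]
0.65 31 [0.139 0.141 0.144]
0.7 31 [0.136 0.139 0.142]
0.75 27 [0.133 0.136 0.14 ]
mug3 (array([452.2, -14.9]), array([105.1,  81.7]), 56.46)
scene 212 [ 9.984000e-01 -5.670000e-02  5.948640e+02  1.444911e+02] deg -3.2488272
0.35 20 [0.156 0.158 0.161]
0.6 26 [0.14  0.142 0.145]
0.65 27 [0.137 0.14  0.143]
0.7 29 [0.135 0.137 0.14 ]
0.75 24 [0.133 0.135 0.137]
mug3 (array([464.2, -11.2]), array([82.6, 94.1]), 33.45)
35 1 [None, [-0.58, 1.01, 0.41, 1.31, 0.52, 0.94], [-0.31, 0.85, 0.06, 0.96, 0.59, 1.25]]
35 -1 [None, [-0.58, 1.01, 0.41, 1.31, 0.52, -2.2], [-0.31, 0.85, 0.06, 0.96, 0.59, -1.89]]
40 1 [None, [-0.6, 1.07, 0.48, 1.4, 0.58, 0.88], [-0.34, 0.89, 0.09, 1.01, 0.66, 1.19]]
40 -1 [None, [-0.6, 1.07, 0.48, 1.4, 0.58, -2.26], [-0.34, 0.89, 0.09, 1.01, 0.66, -1.95]]
45 1 [None, [-0.63, 1.14, 0.57, 1.5, 0.63, 0.82], [-0.37, 0.94, 0.13, 1.07, 0.73, 1.13]]
45 -1 [None, [-0.63, 1.14, 0.57, 1.5, 0.63, -2.32], [-0.37, 0.94, 0.13, 1.07, 0.73, -2.02]]
```

```bash
cat >> h.py <<'E'
TH=np.radians(86.8); A=np.radians(40); O=list(pose(TH,A,1))
B=np.array([np.cos(TH),np.sin(TH)]); E_=np.array([np.sin(TH),-np.cos(TH)])
def w(l,b,z): return [*(l*E_+b*B),z]
def st():
    s=arm.get_state(); P=s["tcp_pos"]; print("t",round(s["t"],2),"l,b,z",np.round([P[:2]@E_,P[:2]@B,P[2]],4),"F",np.round(s["contact_force"],1),"w",round(s["gripper_width"],3)); return s
E
python3 - <<'E'
from h import *
down=arm.get_state()["eef_rot"]
gripper_to(.085)
for P,o in (((.2,.42,.40),down),((.36,-.30,.40),pose(TH,0,1)),(w(.671,-.13,.15),O)):
    q=solver.inverse_kinematics(list(P),list(o)); print(np.round(P,3),None if q is None else np.round(q,2))
    arm.move_ptp(list(P),list(o)); st()
p,d=imaging.grab_frame("scene"); cv2.imwrite("pics/s1.png",p[:,:,::-1])
p,d=imaging.grab_frame("top"); cv2.imwrite("pics/t1.png",p[:,:,::-1])
E
```

```text
[0.2  0.42 0.4 ] [ 0.97  0.14  0.09  1.52 -0.    1.35]
t 1.07 l,b,z [0.1762 0.4307 0.3988] F [ 0.6  0.6 -0. ] w 0.085
[ 0.36 -0.3   0.4 ] [-0.85  0.15  0.1   1.52  0.    0.78]
t 3.68 l,b,z [ 0.3766 -0.2789  0.4001] F [-0.2 -0.6 -0.2] w 0.085
[ 0.663 -0.167  0.15 ] [-0.62  0.96  0.58  1.62  0.57  0.88]
t 5.21 l,b,z [ 0.6712 -0.1307  0.1514] F [-0.1 -0.3  0.3] w 0.085
```

View pics/s1.png

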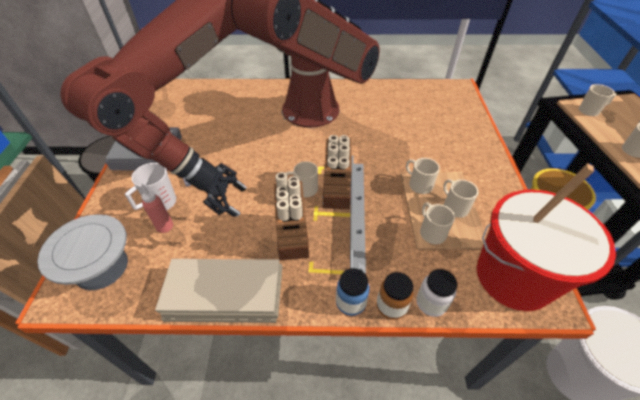

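The gripper hangs open and tilted at about (215,190) in the scene view. It is clear of the crate, and the wrist is above the bottle and jug. I'll lower it diagonally and then push in stages.

```bash
python3 - <<'E'
from h import *
arm.servo_line(w(.671,-.088,.018),vel=.12); st()
for b in (-.055,-.03,0,.025):
    arm.servo_line(w(.672,b,.018),vel=.05); st()
p,d=imaging.grab_frame("scene"); cv2.imwrite("pics/s2.png",p[120:330,200:440,::-1].repeat(3,0).repeat(3,1)[:600])
E
python3 m.py 1 | grep tall
```

```text
t 6.62 l,b,z [ 0.6715 -0.0885  0.0187] F [ 0.6 -0.1 -0.2] w 0.085
t 7.42 l,b,z [ 0.6719 -0.055   0.0181] F [-1.  -1.4  0.5] w 0.085
t 8.07 l,b,z [ 0.6717 -0.0305  0.018 ] F [-2.1 -5.8  2.1] w 0.085
t 8.82 l,b,z [ 0.6726 -0.001   0.0179] F [ 0.8 -6.6  0.3] w 0.085
t 9.47 l,b,z [0.6726 0.0241 0.0179] F [ 1.3 -6.  -1.1] w 0.085
top tall [300, 124, 29, 43, 1016] [((0.165, 0.185), (array([698.2,  29. ]), array([ 82. , 119.5]), 86.74)), ((0.2, 0.24), (array([688.6,  29.4]), array([ 63.3, 117.6]), 86.69))]
top tall [348, 139, 36, 32, 635] [((0.165, 0.185), (array([ 662.3, -105.7]), array([72.6, 39. ]), 4.08)), ((0.2, 0.24), (array([ 669.9, -132.4]), array([34.2, 69. ]), 62.19))]
scene tall [324, 135, 28, 44, 1130] [((0.165, 0.185), (array([475. ,  99.1]), array([ 81.8, 154.2]), 87.8)), ((0.2, 0.24), (array([469.5, 104.7]), array([ 61.9, 108. ]), 71.94))]
scene tall [297, 175, 34, 61, 1654] [((0.165, 0.185), (array([681.8,  28.7]), array([ 81.9, 156.1]), 86.68)), ((0.2, 0.24), (array([681.4,  28.5]), array([ 63. , 133.2]), 86.49))]
scene tall [227, 177, 54, 43, 1159] [((0.165, 0.185), (array([ 683.2, -129.3]), array([48.9, 98.3]), 31.67)), ((0.2, 0.24), (array([ 677. , -151.4]), array([58.7, 93.5]), 55.52))]
```

View pics/s2.png

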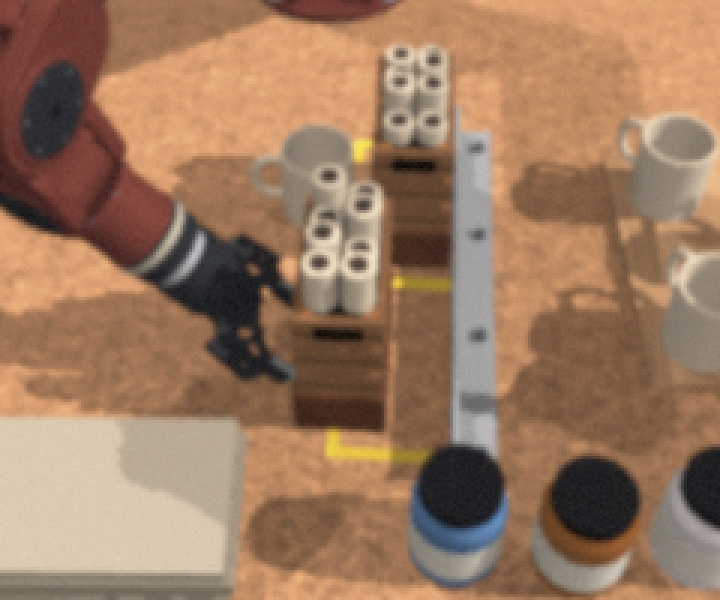

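The picture shows the crate square in the bay mouth: its far foot is at row 428, about 20 mm clear of the far tape at row 447. Both fingertips are on the dark board. I'll keep pushing.

```bash
python3 - <<'E'
from h import *
arm.servo_line(w(.671,.07,.018),vel=.05); st()
b=.07
while b<.100:
    b+=.002; arm.servo_line(w(.671,b,.018),vel=.02); F=st()["contact_force"]
    if F[1]<-17: break
p,d=imaging.grab_frame("scene"); cv2.imwrite("pics/s3.png",p[120:320,240:440,::-1].repeat(3,0).repeat(3,1))
E
python3 m.py 1 | grep tall
```

```text
t 10.68 l,b,z [0.6717 0.0687 0.0179] F [ 1.8 -8.4  0.8] w 0.085
t 10.93 l,b,z [0.6717 0.0704 0.0179] F [ 0.7 -9.1  0.5] w 0.085
t 11.18 l,b,z [0.6718 0.0723 0.0179] F [ 0.2 -9.4  1.3] w 0.085
t 11.43 l,b,z [0.6718 0.0743 0.0179] F [ 0.7 -9.9  0.8] w 0.085
t 11.68 l,b,z [0.6719 0.0763 0.0179] F [  0.8 -10.2   0.4] w 0.085
t 11.93 l,b,z [0.6719 0.0783 0.0179] F [ 1.1 -9.8  0.6] w 0.085
t 12.18 l,b,z [0.6719 0.0803 0.0179] F [ 0.2 -9.3  1. ] w 0.085
t 12.43 l,b,z [0.6719 0.0823 0.0179] F [ 0.6 -9.6  0.3] w 0.085
t 12.68 l,b,z [0.6719 0.0843 0.0179] F [  1.  -10.4   0.9] w 0.085
t 12.93 l,b,z [0.6719 0.0863 0.0179] F [  0.1 -10.    0.3] w 0.085
t 13.18 l,b,z [0.6721 0.0876 0.0179] F [  0.1 -13.3   1.5] w 0.085
t 13.43 l,b,z [0.6722 0.0878 0.0178] F [ -4.2 -23.9   4.4] w 0.085
top tall [278, 124, 30, 51, 1298] [((0.165, 0.185), (array([689.3,  92.9]), array([ 82.3, 143.6]), 86.8)), ((0.2, 0.24), (array([683.7,  92.7]), array([ 62.7, 133.3]), 87.0))]
top tall [326, 139, 34, 32, 527] [((0.165, 0.185), (array([663.2, -38.7]), array([64.6, 33.3]), 5.94)), ((0.2, 0.24), (array([674.8, -66.5]), array([29.4, 69. ]), 56.83))]
scene tall [321, 135, 32, 102, 2778] [((0.165, 0.185), (array([579.1,  95.7]), array([ 83.2, 366.4]), 87.78)), ((0.2, 0.24), (array([595.9,  95.3]), array([ 64.1, 312.9]), 87.75))]
scene tall [226, 181, 77, 40, 1150] [((0.165, 0.185), (array([685.2, -66.3]), array([ 45.2, 100.5]), 29.0)), ((0.2, 0.24), (array([ 689.8, -118.6]), array([ 59. , 148.9]), 23.63))]
```

View pics/s3.png

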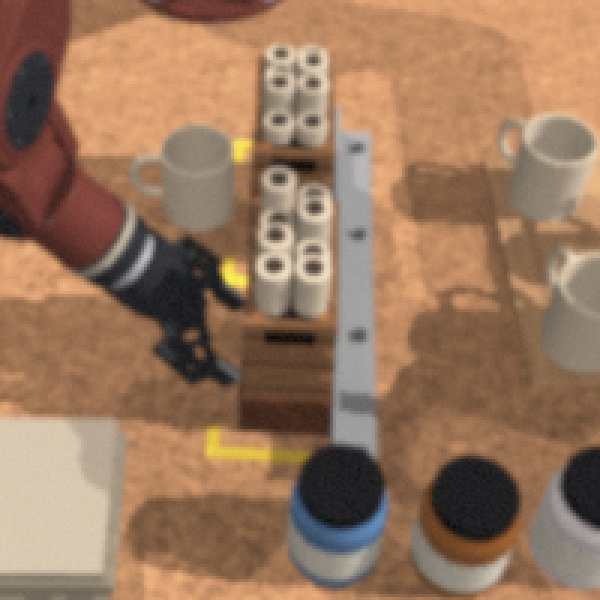

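The rail contact force rose exactly where I expected. In the picture the crate is flush with the rail, its foot at row 428 is clear of the far tape at row 447, and it is square. I'll back away, check once more and hand in.

```bash
python3 - <<'E'
from h import *
arm.servo_line(w(.671,.0,.018),vel=.08)
arm.servo_line(w(.671,-.10,.12),vel=.15); arm.dwell(.5); st()
E
python3 m.py 1 | grep -E "top tall|top tape"
```

```text
t 16.48 l,b,z [ 0.671  -0.0999  0.1199] F [-0.1 -0.2  0.6] w 0.085
top tape [309, 137, 11, 9, 48] [ 0.778  0.027 -0.001] (array([774.,  33.]), array([33.7, 31.4]), 88.58)
top tape [307, 192, 12, 14, 64] [ 0.575  0.039 -0.001] (array([581.2,  39. ]), array([35.6, 42.9]), 60.25)
top tall [278, 124, 30, 56, 1546] [((0.165, 0.185), (array([683.5,  93.1]), array([ 82.4, 155.1]), 87.12)), ((0.2, 0.24), (array([683.9,  92.8]), array([ 62.7, 132. ]), 86.93))]
top tall [372, 130, 26, 51, 580] [((0.165, 0.185), (array([ 661.8, -182. ]), array([ 40. , 144.2]), 87.03)), ((0.2, 0.24), (array([ 659.5, -189.2]), array([ 21.5, 137.5]), 89.9))]
top tall [276, 197, 31, 55, 1439] [((0.165, 0.185), (array([472.5, 100.8]), array([ 81.4, 154.1]), 88.01)), ((0.2, 0.24), (array([477.9, 101.6]), array([63.3, 70.8]), 14.26))]
```

```bash
python3 -c "
from rig import arm
print(arm.job_done())"
```

```text
the job is handed in; nothing more can be done
None
```

The job is handed in: the crate stands flush against the rail, square to it within about 0.5° and about 3 mm off the middle of the free bay by my last camera check; the arm is backed clear, but the judge's verdict was not shown.

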